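Bed three window panes by their cork pads

TASK

Bed the three loose panes of the sash by pressing lightly down with the fingertips on their cork pads, first the round pad, then the square one, then the long bar, each until its top is level with (or a shade below) the sash's wood before going to the next. Press gently, only on the pads and never on the glass; lift nothing, and leave the fourth pane and the things lying about where they are. Finish with the hand clear.

Things in the scene. Friction and masses are not known exactly. Their poses are not given: they have to be found in the camera images.
- sash: dark window sash lying flat on grey battens, fixed, 320 x 320 mm. Origin at its centre at bench height, x and y along its rails, z up; top of its wood 58 mm above the bench. Four lights of 110 x 110 mm, centres 65 mm either side of the origin in x and y, 20 mm bars between, 40 mm rails around. Three hold a loose pane with cork pad, one a bedded pane with a tin on it; which is where varies
- round_pad (a point): centre of the upper face of the cork pad that is a round disc, 52 mm across, 14 mm thick, stuck on the middle of its glass pane; plain cork. Axes parallel to the sash's; z up. The face stands about 8 mm above the sash wood when the pane is not yet bedded and is flush with it when bedded
- round (a joint): how far the pane with the round pad has been pressed straight down, m: about 0 to 0.0015 at the start, 0.008 bedded (pad flush with the sash wood); soft tape lets it go on to a stop at 0.012; negative if lifted. Stays where it is left. Pressing takes about 3 N to start, 5 N at flush and 6 N at the stop
- round_glass: the glass pane under the round pad, 106 x 106 x 4 mm; its upper face is 14 mm below the pad's. Origin at the pane's centre but at bench height while unpressed (it sinks with the pane). Not to be touched
- square_pad (a point): centre of the upper face of the cork pad that is a square, 46 x 46 mm, 14 mm thick, stuck on the middle of its glass pane; plain cork. Axes parallel to the sash's; z up. The face stands about 8 mm above the sash wood when the pane is not yet bedded and is flush with it when bedded
- square (a joint): how far the pane with the square pad has been pressed straight down, m: about 0 to 0.0015 at the start, 0.008 bedded (pad flush with the sash wood); soft tape lets it go on to a stop at 0.012; negative if lifted. Stays where it is left. Pressing takes about 3 N to start, 5 N at flush and 6 N at the stop
- square_glass: the glass pane under the square pad, 106 x 106 x 4 mm; its upper face is 14 mm below the pad's. Origin at the pane's centre but at bench height while unpressed (it sinks with the pane). Not to be touched
- bar_pad (a point): centre of the upper face of the cork pad that is a long bar, 26 x 86 mm, its length along the sash's y, 14 mm thick, stuck on the middle of its glass pane; plain cork. Axes parallel to the sash's; z up. The face stands about 8 mm above the sash wood when the pane is not yet bedded and is flush with it when bedded
- bar (a joint): how far the pane with the bar pad has been pressed straight down, m: about 0 to 0.0015 at the start, 0.008 bedded (pad flush with the sash wood); soft tape lets it go on to a stop at 0.012; negative if lifted. Stays where it is left. Pressing takes about 3 N to start, 5 N at flush and 6 N at the stop
- bar_glass: the glass pane under the bar pad, 106 x 106 x 4 mm; its upper face is 14 mm below the pad's. Origin at the pane's centre but at bench height while unpressed (it sinks with the pane). Not to be touched
- bedded: the fourth pane, clear glass 106 x 106 x 4 mm without a pad, already bedded and fixed; its upper face is 44 mm above the bench, 14 mm below the sash wood. Origin at its centre at bench height. Not to be touched
- tin: lidded putty tin, 68 mm across, 45 mm tall, standing on the bedded pane. Origin under its centre. A bystander, loose; leave alone
- bead: loose strip of pale wooden glazing bead, 14 x 100 x 10 mm, lying on the sash's -x rail. Origin under its centre. A bystander, loose; leave alone
- knife: putty knife, 200 mm long, lying on the bench beside the sash's +y side. Origin about its middle, underside. A bystander, loose; leave alone
- mallet: small mallet, 240 mm long, lying on the bench beside the sash's -y side. Origin about its middle, underside. A bystander, loose; leave alone
- tape: roll of paper tape, 90 mm across, 24 mm high, flat on the bench by the sash's +y side. Origin under its centre. A bystander, loose; leave alone
- sander: wooden sanding block 100 x 60 x 35 mm on the bench by the sash's -y side. Origin under its centre. A bystander, loose; leave alone

How it is judged:
By the outcome, as a careful person would: the job done as asked, in the order asked, and still so for the second after the job is handed in, with the robot touching nothing.
It also fails if it takes over 48 s, if anything falls off the work surface, if the arm or the gripper's body presses on something with over 40 N, if the wrist force passes 120 N, or if a joint passes its speed limit or range.

ROBOT

A 7-joint arm with a two-finger parallel gripper is mounted at the origin on the work surface. World frame = base frame: x ahead of the robot, y to its left, z up, the work surface at z = 0. Lengths are in m, angles in rad, forces in N, time in s.
With the tool pointing down it reaches from about 0.35 to 0.9 m from the base axis. Payload 8.1 kg.
Tool frame: the origin (TCP) lies on the centre line of the jaws, within the pads' length; the fingertips stand 14 mm ahead of it and the grasp point (between the pads) lies 5 mm behind it; z points along the fingers, y is the direction in which the jaws open and shut (so a half turn about z gives the same grasp; the last joint's range is limited). The gripper opens to 92 mm and grips with 3 to 60 N. Pads are 19 mm wide; open, the fingers measure 130 mm over their backs; the gripper's body (75 mm by 190 mm) begins 47 mm behind the grasp point.
Start: joints at [1.143, 0.434, 0.025, 1.573, -0.012, 1.134, -0.075], TCP at [0.199, -0.592, 0.209] pointing down, gripper open.
Joint ranges: [-2.62, 2.62], [-0.44, 2.09], [-1.27, 1.32], [0.08, 2.57], [-1.32, 4.46], [0.12, 2], [-2.74, 2.74]. Speed limits (rad/s): [2.22, 2.22, 3.01, 3.01, 3.14, 3.14, 3.14].

INTERFACE

Orientations are given as a rotation vector (axis times angle).
In Python, from cell import observe, eyes, arm gives the robot as it stands.
- The arm moves only by the tool step_arm, never from a script. Its argument "series" is a list that holds one entry, the list of rows, each a list of 5 numbers: the finger opening in m, from 0 to 0.0918, then the shift along the world's x, y, z in m, then the turn about the world's z in degrees. In form: [[[hand, dx, dy, dz, spin], ...]]. A call has 1 to 20 rows; each row is the pose to reach, as a shift and turn from the pose measured when the call began; what a row does not reach only later rows make up. A row lasts 1/12 s, in which the tool goes at most 41.7 mm and 7.16 degrees, less where a joint would pass 70% of its speed; a pose out of reach is approached as far as the arm can. A call with a gripper value outside its range is refused whole. The fingers move at their own pace and stop on an object; "squeeze" is the grip in N (left out, the last holds). Time passes only in rows, so rows that repeat a pose let the fingers close. It gives the time, the measured TCP pose, the force and the opening at its end, in the units of the state.
- observe(): the state, without advancing time (a new reading comes with each control period).
- eyes.get_image(name): name is "side" or "top"; returns (picture, depth): 420x560x3 uint8, red, green, blue; 420x560 float32, m along the optical axis (not along the pixel's ray), 0 where there is no reading.
- eyes.camera_params(name): a dict with "intrinsics" (3x3 intrinsics, pixels), "position" and "attitude" of the camera in the world. Camera axes: x right, y down, z forward; pixel columns grow to the right and rows downward; lengths in m; the calibration is good to about 2 mm. A picture is of the moment at which its call begins. camera_params takes no time and is no camera call.
- arm.sign_off(): hands the job in, once; it reports no verdict.
The state is a dict: "clock": time; "joints": joint angles; "dq": joint speeds; "joint_efforts": joint torques, N m; "position": TCP position; "ee_rot": TCP orientation; "force": force on the tool from outside, world axes, zero at the start; "ft_torque": the same for the moment, N m; "width": opening from 0.0 (shut) to 1.0 (fully open).
Only numpy, scipy, OpenCV 4.12 (cv2) and the standard library are available. Lean on these libraries where they do the work, as an engineer would, in place of code of your own. Each camera call takes 0.05 s, during which the arm holds its last target.

## Working session

There is one attempt and no reset: what is moved stays moved. The work goes in short steps, Python scripts to look and compute and a tool call to move; the robot and the scene stay as the last step left them, time stands still between calls to the robot, and variables do not carry over. Pictures are saved under pics/ and viewed, and the job is handed in when it is done.

Besides the shell and the picture viewer there is one more tool, called after "Request:" in YAML: its name, and indented under it one key for each argument. step_arm: Moves the arm, as the interface text tells. Its arguments: {"type":"object","properties":{"series":{"type":"array"},"squeeze":{"type":"number"}},"required":["series"]}

```bash
mkdir -p pics; ls
python3 - <<'E'
from cell import observe, eyes, arm
import cv2,numpy as np
s=observe();print(s)
for n in("top","side"):
    p,d=eyes.get_image(n);cv2.imwrite(f"pics/{n}0.png",p[:,:,::-1]);np.savez(f"pics/{n}0.npz",p=p,d=d)
    print(eyes.camera_params(n))
E
```

```text
pics
{'clock': 0.0, 'joints': array([ 1.14339125,  0.43522434,  0.02496737,  1.57408338, -0.01158963,
        1.13400187, -0.07512679]), 'dq': array([-0.00052007,  0.0001056 , -0.00048761,  0.00032673, -0.00031627,
       -0.00100605,  0.00149958]), 'joint_efforts': array([-2.12262421e-03, -6.67849088e+01,  9.83957872e-01, -3.14474595e+01,
       -6.05642796e-02,  4.26695624e-02,  1.98913872e-04]), 'position': array([ 0.19922548, -0.59183362,  0.2085494 ]), 'ee_rot': array([-3.09877637e+00, -5.07582278e-01,  6.29316428e-04]), 'force': array([ 0.1681545 , -1.01526718, -0.10842442]), 'ft_torque': array([ 0.0726574 , -0.00903184,  0.0503453 ]), 'width': 0.9971816743047528}
{'intrinsics': array([[393.73276364,   0.        , 277.70400668],
       [  0.        , 393.73276364, 208.71176871],
       [  0.        ,   0.        ,   1.        ]]), 'position': array([0.47916203, 0.04406288, 0.89339539]), 'attitude': array([-2.12841218,  2.18587363, -0.08245403])}
{'intrinsics': array([[453.2338787 ,   0.        , 280.33384632],
       [  0.        , 453.2338787 , 204.24066299],
       [  0.        ,   0.        ,   1.        ]]), 'position': array([-0.11743113,  0.73361369,  0.70426037]), 'attitude': array([-0.98361132,  2.29008599, -1.24312413])}
```

View pics/top0.png

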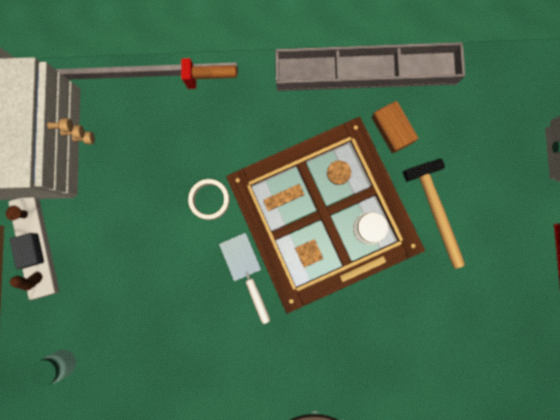

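View pics/side0.png

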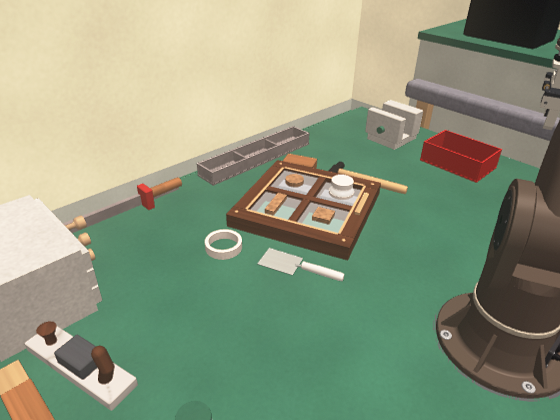

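```bash
cat > h.py <<'E'
from cell import observe, eyes, arm
import cv2,numpy as np
from scipy.spatial.transform import Rotation as R
def cam(n):
    c=eyes.camera_params(n);return c["intrinsics"],np.array(c["position"]),R.from_rotvec(c["attitude"]).as_matrix()
def ray(n,uv,z):
    K,p,A=cam(n);d=A@np.linalg.solve(K,[uv[0],uv[1],1]);return p+d*(z-p[2])/d[2]
def cloud(n,d):
    K,p,A=cam(n);v,u=np.mgrid[:420,:560];X=np.stack([(u-K[0,2])/K[0,0]*d,(v-K[1,2])/K[1,1]*d,d],-1);return X@A.T+p
def cork(n,p,d):
    W=cloud(n,d);h=cv2.cvtColor(p,cv2.COLOR_RGB2HSV)
    m=((h[...,0]<20)&(h[...,1]>95)&(h[...,2]>95)).astype(np.uint8)
    m&=((np.abs(W[...,0]-.53)<.25)&(np.abs(W[...,1]-.02)<.25)).astype(np.uint8)
    k=cv2.morphologyEx(m,cv2.MORPH_CLOSE,np.ones((3,3)));k=cv2.morphologyEx(k,cv2.MORPH_OPEN,np.ones((5,5)))
    N,L,S,C=cv2.connectedComponentsWithStats(k)
    return W,k,[(L==i,C[i],S[i]) for i in range(1,N) if S[i,4]>60]
E
python3 - <<'E'
from h import *
for n in("top","side"):
    z=np.load(f"pics/{n}0.npz");W,k,o=cork(n,z["p"],z["d"])
    cv2.imwrite(f"pics/m_{n}.png",k*255)
    for m,c,s in o:
        print(n,c.round(1),s[4],"ray@.066",ray(n,c,.066).round(4),"depth z",np.percentile(W[m][:,2],[10,50,90]).round(4),np.median(W[m],0).round(4))
z=np.load("pics/top0.npz");p=z["p"];d=z["d"];W=cloud("top",d)
# sash = everything raised near
m=((W[...,2]>.05)&(W[...,2]<.064)&(abs(W[...,0]-.53)<.3)&(abs(W[...,1]-.03)<.24)).astype(np.uint8)
m=cv2.morphologyEx(m,cv2.MORPH_CLOSE,np.ones((5,5)))
c=max(cv2.findContours(m,cv2.RETR_EXTERNAL,2)[0],key=cv2.contourArea)
P=np.array([ray("top",q[0],.058)[:2] for q in c],np.float32)
r=cv2.minAreaRect(P);print(r,cv2.boxPoints(r))
cc=cv2.boxPoints(cv2.minAreaRect(c));print(cc)
wood=m.astype(bool)&(p.max(2)<110);print("wood z",np.median(W[wood][:,2]))
print(R.from_rotvec(observe()["ee_rot"]).as_matrix().round(3))
E
```

```text
top [394.5 127.3] 907 ray@.066 [ 0.7319 -0.1907  0.066 ] depth z [0.0324 0.0345 0.0364] [ 0.7435 -0.2006  0.0345]
top [314.3 141.7] 536 ray@.066 [ 0.7059 -0.0183  0.066 ] depth z [0.0559 0.0576 0.0596] [ 0.7083 -0.0202  0.0576]
top [323.3 164.7] 1089 ray@.066 [ 0.6553 -0.0356  0.066 ] depth z [0.0536 0.0582 0.0603] [ 0.6588 -0.0455  0.0582]
top [271.5 160.4] 71 ray@.066 [0.6681 0.0744 0.066 ] depth z [0.056  0.0577 0.0594] [0.6705 0.0739 0.0577]
top [338.7 172. ] 425 ray@.066 [ 0.6385 -0.0678  0.066 ] depth z [0.0634 0.0653 0.067 ] [ 0.6385 -0.0676  0.0653]
top [283.2 197. ] 441 ray@.066 [0.5884 0.0516 0.066 ] depth z [0.0628 0.0647 0.0664] [0.5883 0.0517 0.0647]
top [349.3 257.7] 2019 ray@.066 [ 0.4573 -0.0822  0.066 ] depth z [0.0561 0.0584 0.0671] [ 0.4477 -0.0754  0.0584]
top [272.4 237.4] 97 ray@.066 [0.5037 0.0764 0.066 ] depth z [0.0549 0.0583 0.0602] [0.5046 0.0774 0.0583]
top [308.7 252.8] 418 ray@.066 [0.4696 0.0016 0.066 ] depth z [0.0643 0.0658 0.0675] [0.4694 0.0013 0.0658]
top [286.1 274.2] 83 ray@.066 [0.4265 0.0499 0.066 ] depth z [0.0567 0.0583 0.0601] [0.4246 0.0501 0.0583]
side [304.  202.7] 4328 ray@.066 [0.5322 0.0033 0.066 ] depth z [0.0555 0.0579 0.0607] [0.5505 0.0102 0.0579]
side [294.  179.7] 177 ray@.066 [ 0.6315 -0.0612  0.066 ] depth z [0.059  0.0648 0.0666] [ 0.6331 -0.0625  0.0648]
side [322.9 214.8] 246 ray@.066 [0.463  0.0083 0.066 ] depth z [0.0599 0.0652 0.0669] [0.4642 0.0076 0.0652]
((0.5546247959136963, -0.03285816311836243), (0.3191549479961395, 0.3190881907939911), 22.695043563842773) [[ 0.34584686  0.0527635 ]
 [ 0.46895945 -0.24161819]
 [ 0.7634027  -0.11847983]
 [ 0.64029014  0.17590186]]
[[224.31096 175.6483 ]
 [362.40228 113.94792]
 [423.87286 251.52492]
 [285.78156 313.22528]]
wood z 0.057676916629029296
[[ 0.948  0.319 -0.001]
 [ 0.319 -0.948  0.001]
 [-0.    -0.001 -1.   ]]
```

```bash
python3 -c "
import cv2
a=cv2.imread('pics/top0.png')[100:330,200:440];b=cv2.imread('pics/side0.png')[150:270,210:420]
cv2.imwrite('pics/zt.png',cv2.resize(a,None,fx=2.5,fy=2.5));cv2.imwrite('pics/zs.png',cv2.resize(b,None,fx=3.5,fy=3.5))"
```

```text
(no output)
```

View pics/zt.png

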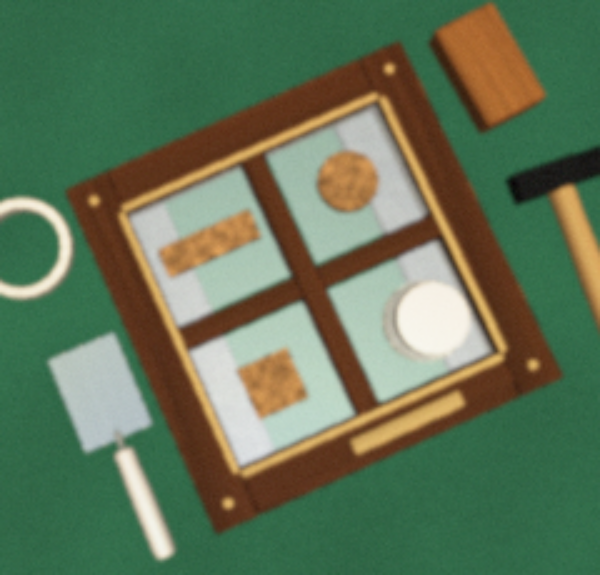

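View pics/zs.png

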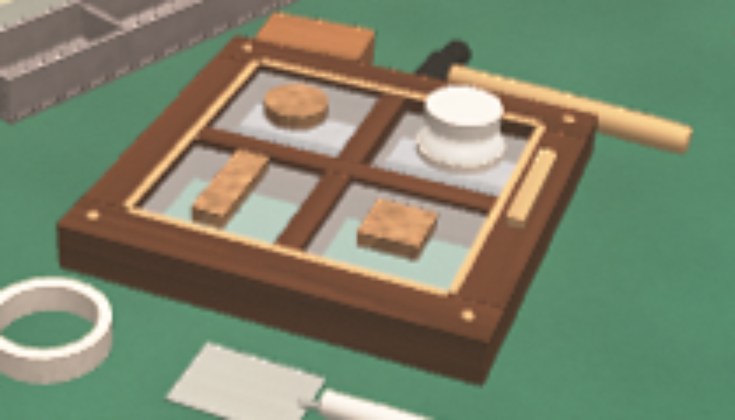

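The top view shows the round pad at (338,172), bar at (283,197), square at (309,253) and tin at (372,228). The ray fixes agree with the sash's light centres to within about 1 mm, with the sash turned 22.7°. I'll shut the fingers and go over the round pad, keeping high.

Request:
step_arm:
  series:
    - [[0, 0.024, 0.029, 0, 0.2], [0, 0.049, 0.058, 0, 0.5], [0, 0.073, 0.087, 0, 0.7], [0, 0.098, 0.116, 0, 0.9], [0, 0.122, 0.146, 0, 1.1], [0, 0.147, 0.175, 0, 1.4], [0, 0.171, 0.204, 0, 1.6], [0, 0.196, 0.233, 0, 1.8], [0, 0.22, 0.262, 0, 2.1], [0, 0.245, 0.291, 0, 2.3], [0, 0.269, 0.32, 0, 2.5], [0, 0.294, 0.349, 0, 2.7], [0, 0.318, 0.379, 0, 3.0], [0, 0.343, 0.408, 0, 3.2], [0, 0.367, 0.437, 0, 3.4], [0, 0.392, 0.466, 0, 3.7], [0, 0.416, 0.495, 0, 3.9], [0, 0.44, 0.524, 0, 4.1], [0, 0.44, 0.524, 0, 4.1], [0, 0.44, 0.524, 0, 4.1]]
  squeeze: 5

```text
clock: 1.77
position: [0.6398, -0.0648, 0.2076]
ee_rot: [-3.076, -0.625, 0.002]
force: [-0.6, -0.8, -0.5]
width: 0.005
```

Request:
step_arm:
  series:
    - [[0, -0.001, -0.003, -0.03, 0], [0, -0.001, -0.003, -0.06, 0], [0, -0.001, -0.003, -0.09, 0], [0, -0.001, -0.003, -0.11, 0], [0, -0.001, -0.003, -0.118, 0], [0, -0.001, -0.003, -0.118, 0], [0, -0.001, -0.003, -0.118, 0]]

```text
clock: 2.35
position: [0.6388, -0.0687, 0.0903]
ee_rot: [-3.077, -0.623, 0.002]
force: [0.3, -0.2, 0.8]
width: 0.01
```

Run:
```python
from h import *
for n in("top","side"):
    p,d=eyes.get_image(n);np.savez(f"pics/{n}1.npz",p=p,d=d)
    a=p[100:330,200:440] if n=="top" else p[100:270,210:420]
    cv2.imwrite(f"pics/{n}1.png",cv2.resize(a,None,fx=2.5 if n=="top" else 3.5,fy=2.5 if n=="top" else 3.5)[:,:,::-1])
s=observe();print(s["clock"],s["position"],s["force"],s["width"]);print(R.from_rotvec(s["ee_rot"]).as_matrix().round(3))
```

```text
2.45 [ 0.63987089 -0.06822834  0.09149585] [-0.70983258  0.81575853  0.05156852] 0.006173203375094686
[[ 0.921  0.39   0.001]
 [ 0.39  -0.921  0.002]
 [ 0.002 -0.002 -1.   ]]
```

View pics/side1.png

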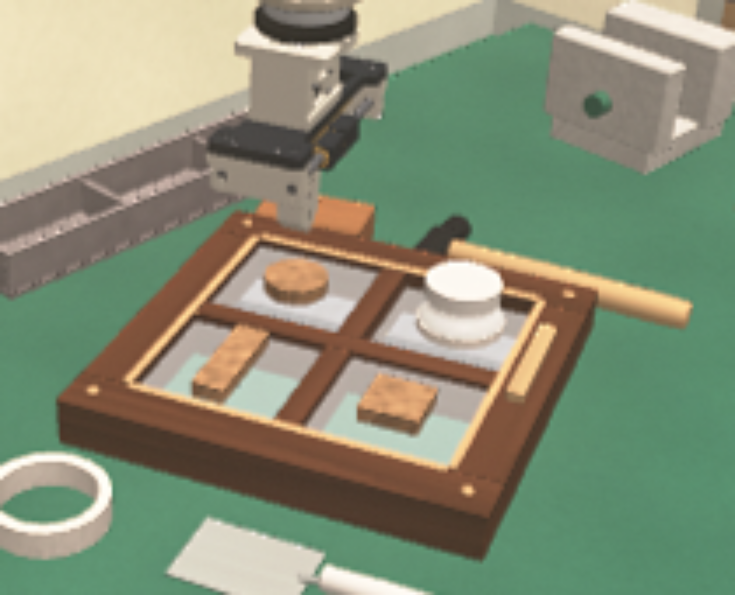

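Run:
```python
from h import *
def proj(n,X):
    K,p,A=cam(n);c=A.T@(np.array(X)-p);q=K@c;return (q[:2]/q[2]).round(1),c[2].round(3)
for n,o,f in(("side",(210,100),3.5),("top",(200,100),2.5)):
    q,z=proj(n,[.639,-.068,.0775]);print(n,q,(q-np.array(o))*f,z)
    W=cloud(n,np.load(f"pics/{n}1.npz")["d"])
    if n=="side":
        for v in range(150,186,2): print(v,W[v,294].round(4),W[v,297].round(4))
```

```text
side [294.  174.3] [294.   260.05] 1.265
150 [0.5734 0.0049 0.2018] [ 0.5729 -0.0053  0.1986]
152 [0.5772 0.0006 0.1935] [ 0.5684 -0.0008  0.1963]
154 [ 5.777e-01 -2.000e-04  1.875e-01] [ 0.5702 -0.0031  0.1893]
156 [0.5754 0.0019 0.1835] [ 0.5716 -0.0049  0.1826]
158 [0.5752 0.0018 0.1779] [ 0.5725 -0.0062  0.1762]
160 [ 0.6266 -0.0527  0.1328] [ 0.6231 -0.0608  0.1313]
162 [ 0.6252 -0.0516  0.1276] [ 0.6248 -0.063   0.1238]
164 [ 0.6293 -0.0562  0.1182] [ 0.6243 -0.0628  0.1178]
166 [ 0.6955 -0.1266  0.0594] [ 0.6292 -0.0684  0.1077]
168 [ 0.688  -0.119   0.0586] [ 0.6862 -0.13    0.0553]
170 [ 0.6798 -0.1106  0.0584] [ 0.6715 -0.1146  0.0603]
172 [ 0.6762 -0.1072  0.0545] [ 0.6698 -0.1131  0.055 ]
174 [ 0.6522 -0.0821  0.0676] [ 0.6482 -0.0903  0.0661]
176 [ 0.6477 -0.0777  0.0646] [ 0.6405 -0.0823  0.0659]
178 [ 0.6399 -0.0697  0.0646] [ 0.6335 -0.0752  0.0652]
180 [ 0.6315 -0.0612  0.0651] [ 0.6251 -0.0665  0.0658]
182 [ 0.6228 -0.0522  0.066 ] [ 0.6177 -0.0589  0.0656]
184 [ 0.621  -0.0506  0.061 ] [ 0.6155 -0.0569  0.0609]
top [339.5 170.7] [348.75 176.75] 0.825
```

View pics/top1.png

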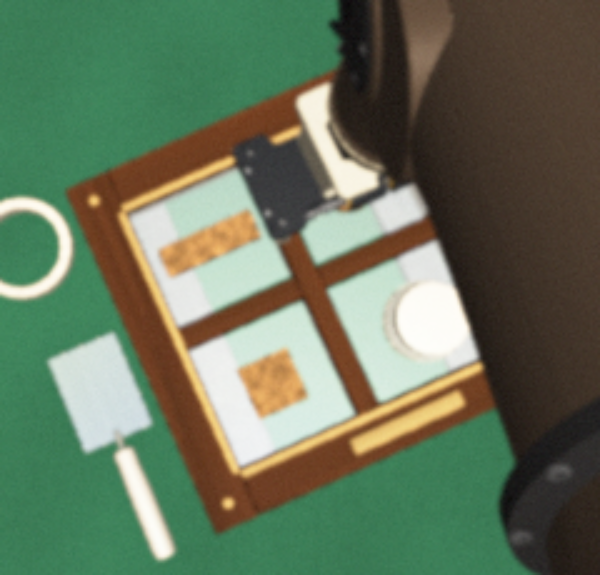

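Run:
```python
from h import *
p,d=eyes.get_image("side");np.savez("pics/side2.npz",p=p,d=d)
cv2.imwrite("pics/side2.png",cv2.resize(p[120:200,250:340],None,fx=8,fy=7,interpolation=cv2.INTER_NEAREST)[:,:,::-1])
s=observe();print(s["clock"],s["joints"],s["position"])
```

```text
2.5 [ 0.15964314  0.58487142 -0.20430335  1.64150128  0.13743962  0.92829019
 -1.26426195] [ 0.63993105 -0.06806617  0.09152839]
```

View pics/side2.png

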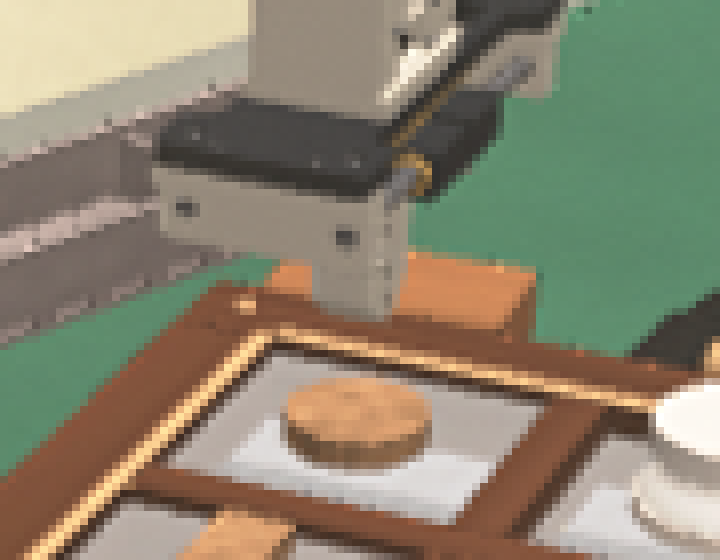

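The side view shows the fingertips at px (294,165). That puts them at z≈0.108 by depth, where the stated tool geometry says 0.077. I'll go down in small steps, watching force and camera.

Request:
step_arm:
  series:
    - [[0, -0.001, 0, -0.003, 0], [0, -0.001, 0, -0.006, 0], [0, -0.001, 0, -0.008, 0], [0, -0.001, 0, -0.008, 0]]

```text
clock: 2.83
position: [0.6386, -0.0681, 0.0832]
ee_rot: [-3.077, -0.625, -0.002]
force: [0.5, -0.0, 0.6]
width: 0.005
```

```bash
cat > look.py <<'E'
from h import *
import sys
i=sys.argv[1];c=[int(a) for a in sys.argv[2:4]] 
p,d=eyes.get_image("side");np.savez(f"pics/side{i}.npz",p=p,d=d)
u,v=c
cv2.imwrite(f"pics/side{i}.png",cv2.resize(p[v-45:v+30,u-45:u+45],None,fx=8,fy=8,interpolation=cv2.INTER_NEAREST)[:,:,::-1])
s=observe();print(s["clock"],s["position"].round(4),s["force"].round(2))
W=cloud("side",d)
for vv in range(v-18,v+8): print(vv,W[vv,u].round(3),p[vv,u])
E
python3 look.py 3 294 176
```

```text
2.8833 [ 0.6387 -0.0681  0.0833] [-0.24 -0.49 -0.95]
158 [0.576 0.001 0.177] [125 116 105]
159 [0.575 0.002 0.175] [151 139 125]
160 [0.575 0.001 0.172] [150 137 123]
161 [0.575 0.002 0.17 ] [148 136 122]
162 [ 0.627 -0.054  0.126] [147 134 121]
163 [ 0.627 -0.053  0.123] [147 134 122]
164 [ 0.626 -0.053  0.121] [146 134 121]
165 [ 0.625 -0.052  0.118] [145 134 120]
166 [ 0.626 -0.054  0.114] [137 126 115]
167 [ 0.632 -0.059  0.107] [120 111  99]
168 [ 0.637 -0.065  0.099] [162 128 100]
169 [ 0.68  -0.111  0.061] [234 177 123]
170 [ 0.68  -0.111  0.058] [164 123  87]
171 [ 0.681 -0.112  0.054] [64 44 34]
172 [ 0.681 -0.113  0.05 ] [109  97  90]
173 [ 0.676 -0.107  0.051] [192 173 159]
174 [ 0.655 -0.085  0.066] [223 168 126]
175 [ 0.651 -0.081  0.065] [227 167 118]
176 [ 0.649 -0.079  0.064] [202 147 105]
177 [ 0.644 -0.074  0.064] [216 158 113]
178 [ 0.635 -0.065  0.068] [225 167 117]
179 [ 0.637 -0.067  0.064] [221 162 114]
180 [ 0.631 -0.061  0.065] [209 152 108]
181 [ 0.627 -0.057  0.066] [208 152 109]
182 [ 0.623 -0.052  0.066] [199 146 105]
183 [ 0.617 -0.046  0.068] [133 100  73]
```

View pics/side3.png

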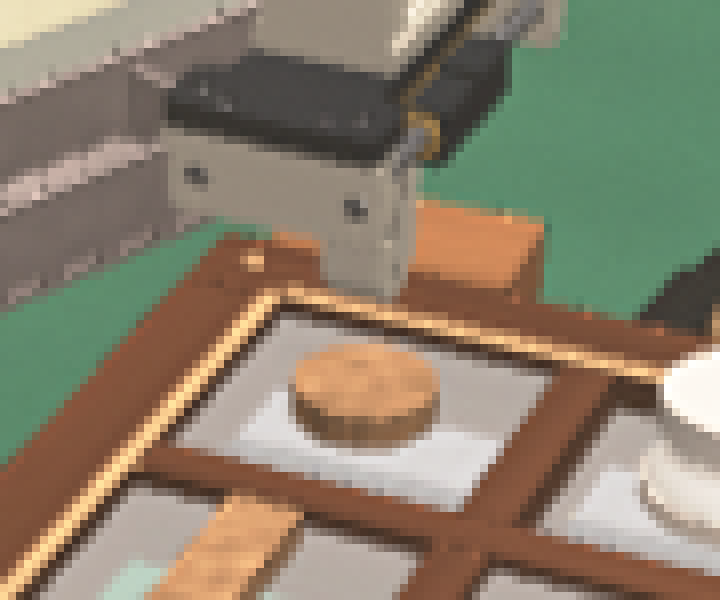

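Request:
step_arm:
  series:
    - [[0, 0, 0, -0.002, 0], [0, 0, 0, -0.004, 0], [0, 0, 0, -0.006, 0], [0, 0, 0, -0.006, 0], [0, 0, 0, -0.006, 0]]

```text
clock: 3.3
position: [0.6386, -0.0681, 0.077]
ee_rot: [-3.077, -0.625, -0.001]
force: [0.3, -0.6, -0.2]
width: 0.002
```

Run:
```python
from h import *
p,d=eyes.get_image("side");np.savez(f"pics/side4.npz",p=p,d=d)
s=observe();print(s["clock"],s["position"].round(4),s["force"].round(2))
W=cloud("side",d)
h0=np.load("pics/side0.npz");W0=cloud("side",h0["d"])
k=np.hypot(W0[...,0]-.636,W0[...,1]+.065)<.02
k&=np.mgrid[:420,:560][0]>=175
print(k.sum(),np.median(W0[k][:,2]),np.median(W[k][:,2]))
for vv in range(160,178): print(vv,W[vv,294].round(3),p[vv,294])
```

```text
3.35 [ 0.6387 -0.0681  0.0772] [ 0.51 -0.5   0.23]
94 0.065082447390519 0.06507552421621127
160 [0.577 0.    0.171] [126 116 106]
161 [0.575 0.001 0.169] [150 139 124]
162 [0.575 0.001 0.166] [149 137 122]
163 [0.576 0.    0.163] [147 136 122]
164 [ 0.577 -0.001  0.159] [144 133 119]
165 [ 0.627 -0.054  0.117] [146 134 121]
166 [ 0.624 -0.051  0.116] [146 135 122]
167 [ 0.625 -0.052  0.112] [145 133 120]
168 [ 0.626 -0.053  0.108] [139 128 116]
169 [ 0.631 -0.059  0.101] [127 116 103]
170 [ 0.635 -0.064  0.094] [118  99  84]
171 [ 0.678 -0.109  0.057] [68 46 34]
172 [ 0.68  -0.112  0.051] [111  98  91]
173 [ 0.674 -0.105  0.053] [192 173 159]
174 [ 0.653 -0.083  0.067] [222 167 126]
175 [ 0.651 -0.081  0.065] [227 168 119]
176 [ 0.649 -0.079  0.063] [201 146 104]
177 [ 0.647 -0.077  0.062] [214 157 111]
```

Request:
step_arm:
  series:
    - [[0, 0, 0, -0.004, 0], [0, 0, 0, -0.008, 0], [0, 0, 0, -0.012, 0], [0, 0, 0, -0.016, 0], [0, 0, 0, -0.018, 0], [0, 0, 0, -0.018, 0]]

```text
clock: 3.85
position: [0.6382, -0.0681, 0.0584]
ee_rot: [-3.076, -0.625, 0.001]
force: [0.1, 1.0, -0.5]
width: 0.003
```

```bash
python3 look.py 5 294 180
```

```text
3.9 [ 0.6384 -0.068   0.0588] [ 0.1  -0.5  -0.25]
162 [0.572 0.005 0.169] [150 138 124]
163 [0.573 0.003 0.165] [150 138 124]
164 [0.573 0.003 0.163] [145 134 121]
165 [0.573 0.003 0.16 ] [121 112 105]
166 [0.576 0.    0.155] [122 113 103]
167 [ 0.576 -0.     0.151] [165 152 136]
168 [0.574 0.001 0.15 ] [149 137 123]
169 [ 0.578 -0.003  0.144] [149 137 123]
170 [0.575 0.    0.143] [147 135 121]
171 [ 0.623 -0.051  0.101] [142 132 118]
172 [ 0.624 -0.052  0.097] [146 135 121]
173 [ 0.625 -0.054  0.093] [146 135 121]
174 [ 0.626 -0.054  0.089] [137 128 115]
175 [ 0.627 -0.055  0.085] [127 117 103]
176 [ 0.635 -0.064  0.075] [162 131 105]
177 [ 0.645 -0.075  0.063] [218 159 112]
178 [ 0.638 -0.068  0.066] [226 168 118]
179 [ 0.636 -0.066  0.065] [222 162 114]
180 [ 0.632 -0.062  0.064] [209 153 109]
181 [ 0.627 -0.057  0.065] [208 153 110]
182 [ 0.621 -0.051  0.067] [200 147 106]
183 [ 0.623 -0.053  0.062] [134 101  74]
184 [ 0.622 -0.052  0.06 ] [117  89  66]
185 [ 0.622 -0.052  0.056] [118  88  63]
186 [ 0.619 -0.049  0.056] [134 108  89]
187 [ 0.622 -0.052  0.051] [189 175 168]
```

View pics/side5.png

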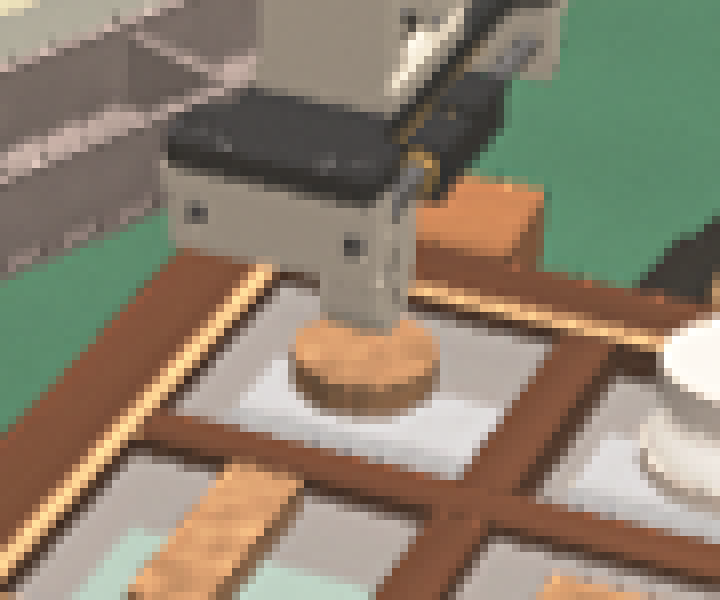

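Request:
step_arm:
  series:
    - [[0, 0, 0, -0.004, 0], [0, 0, 0, -0.008, 0], [0, 0, 0, -0.012, 0], [0, 0, 0, -0.012, 0], [0, 0, 0, -0.012, 0]]

```text
clock: 4.32
position: [0.6382, -0.068, 0.0464]
ee_rot: [-3.076, -0.625, 0.001]
force: [0.4, 0.5, 0.1]
width: 0.004
```

```bash
python3 look.py 6 294 180|head -22
```

```text
4.3667 [ 0.6382 -0.068   0.0466] [0.37 0.01 0.66]
162 [0.569 0.007 0.171] [58 55 51]
163 [0.57  0.007 0.168] [53 51 48]
164 [0.571 0.005 0.164] [64 61 57]
165 [0.571 0.005 0.161] [114 106  96]
166 [0.572 0.004 0.158] [151 139 125]
167 [0.57  0.006 0.156] [149 138 123]
168 [ 0.578 -0.002  0.147] [148 136 123]
169 [ 0.577 -0.002  0.145] [134 124 114]
170 [0.575 0.001 0.144] [130 120 110]
171 [ 0.577 -0.002  0.138] [163 149 134]
172 [0.574 0.001 0.138] [149 137 123]
173 [0.575 0.    0.135] [149 137 122]
174 [0.574 0.001 0.132] [149 137 123]
175 [-0.117  0.734  0.704] [146 135 121]
176 [ 0.623 -0.052  0.085] [146 135 121]
177 [ 0.625 -0.053  0.081] [145 135 121]
178 [ 0.624 -0.052  0.078] [136 127 115]
179 [ 0.628 -0.057  0.071] [146 125 106]
180 [ 0.634 -0.064  0.063] [205 154 112]
181 [ 0.628 -0.058  0.064] [209 153 109]
182 [ 0.629 -0.058  0.061] [210 153 111]
```

View pics/side6.png

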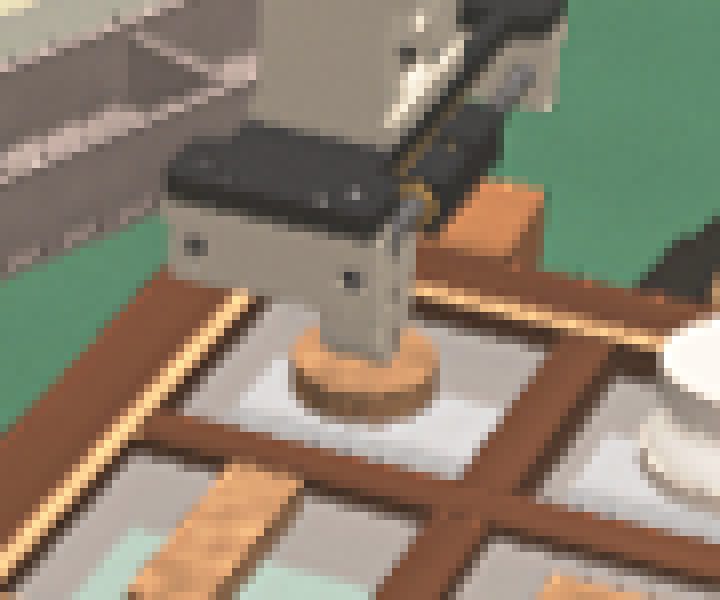

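Request:
step_arm:
  series:
    - [[0, 0, 0, -0.002, 0], [0, 0, 0, -0.004, 0], [0, 0, 0, -0.006, 0], [0, 0, 0, -0.006, 0]]

```text
clock: 4.7
position: [0.6385, -0.0681, 0.0405]
ee_rot: [-3.076, -0.625, -0.0]
force: [0.4, -0.1, 0.1]
width: 0.007
```

Request:
step_arm:
  series:
    - [[0, 0, 0, -0.001, 0], [0, 0, 0, -0.002, 0], [0, 0, 0, -0.002, 0]]

```text
clock: 4.95
position: [0.6385, -0.068, 0.0385]
ee_rot: [-3.076, -0.625, -0.0]
force: [0.5, -0.5, 2.9]
width: 0.002
```

Request:
step_arm:
  series:
    - [[0, 0, 0, -0.001, 0], [0, 0, 0, -0.002, 0], [0, 0, 0, -0.002, 0]]

```text
clock: 5.2
position: [0.6386, -0.068, 0.037]
ee_rot: [-3.077, -0.625, -0.001]
force: [-2.5, 0.6, 8.8]
width: 0.01
```

```bash
python3 look.py 7 294 180|head -24
```

```text
5.25 [ 0.6385 -0.068   0.037 ] [-3.06 -0.28  7.87]
162 [ 0.583 -0.007  0.16 ] [75 71 70]
163 [0.576 0.001 0.163] [80 78 76]
164 [0.574 0.002 0.162] [71 69 68]
165 [0.571 0.005 0.161] [63 60 59]
166 [0.57  0.006 0.159] [51 50 46]
167 [0.567 0.01  0.159] [58 55 52]
168 [0.568 0.008 0.155] [106  98  90]
169 [0.573 0.003 0.148] [152 140 125]
170 [0.571 0.004 0.146] [150 138 124]
171 [0.571 0.004 0.143] [151 139 124]
172 [ 0.575 -0.     0.137] [148 136 123]
173 [0.574 0.001 0.135] [135 126 114]
174 [ 0.575 -0.     0.131] [136 126 114]
175 [0.574 0.    0.129] [149 137 123]
176 [ 0.577 -0.003  0.124] [150 138 124]
177 [0.574 0.001 0.123] [147 135 121]
178 [ 0.575 -0.001  0.119] [143 132 118]
179 [ 0.625 -0.054  0.074] [146 135 121]
180 [ 0.623 -0.052  0.073] [145 135 121]
181 [ 0.624 -0.053  0.069] [134 125 114]
182 [ 0.63 -0.06  0.06] [146 124 105]
183 [ 0.634 -0.064  0.053] [203 151 110]
184 [ 0.63  -0.06   0.053] [206 151 107]
```

View pics/side7.png

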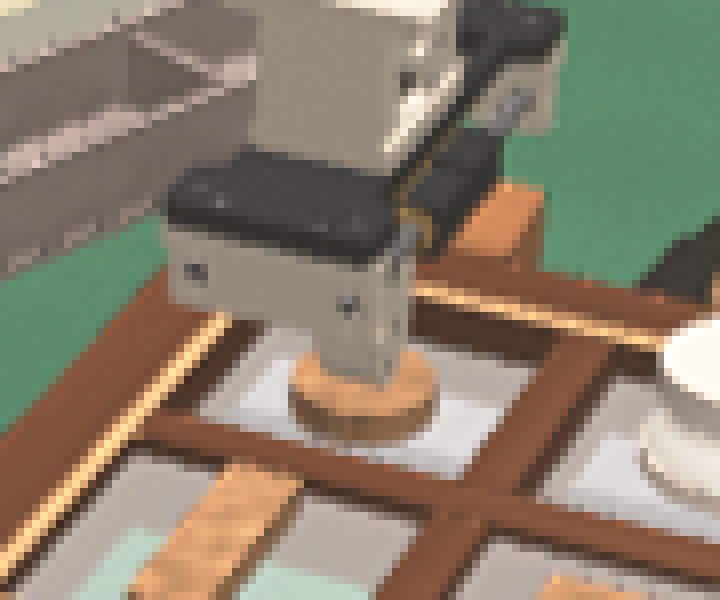

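Contact has come: force rose to about 8 N and the pad looks sunk. I'll lift clear and measure how deep it went.

Request:
step_arm:
  series:
    - [[0, 0, 0, 0.004, 0], [0, 0, 0, 0.02, 0], [0, 0, 0, 0.045, 0], [0, 0, 0, 0.07, 0], [0, 0, 0, 0.07, 0]]

```text
clock: 5.67
position: [0.6413, -0.0679, 0.1118]
ee_rot: [-3.078, -0.625, -0.011]
force: [0.7, 0.0, -0.5]
width: 0.002
```

```bash
cat > pads.py <<'E'
from h import *
import sys
i=sys.argv[1]
s=observe();print(s["clock"],s["position"].round(4),s["force"].round(2))
L={"round":(.639,-.068),"bar":(.589,.052),"square":(.4695,.0017)}
for n in sys.argv[2:]:
    p,d=eyes.get_image(n);np.savez(f"pics/{n}{i}.npz",p=p,d=d)
    f=2.5 if n=="top" else 3.5
    a=p[100:330,200:440] if n=="top" else p[100:270,210:420]
    cv2.imwrite(f"pics/{n}{i}.png",cv2.resize(a,None,fx=f,fy=f)[:,:,::-1])
    W=cloud(n,d);h=cv2.cvtColor(p,cv2.COLOR_RGB2HSV);ck=(h[...,0]<20)&(h[...,1]>95)&(h[...,2]>95)
    for k,c in L.items():
        m=ck&(np.hypot(W[...,0]-c[0],W[...,1]-c[1])<.016)&(W[...,2]>.045)&(W[...,2]<.08)
        print(n,k,m.sum(),np.median(W[m][:,2]).round(4) if m.any() else None)
E
python3 pads.py 8 side top
```

```text
5.6667 [ 0.6413 -0.0679  0.1118] [ 0.72  0.05 -0.48]
side round 52 0.0537
side bar 69 0.0643
side square 72 0.0655
top round 3 0.0535
top bar 156 0.0646
top square 188 0.0658
```

View pics/side8.png

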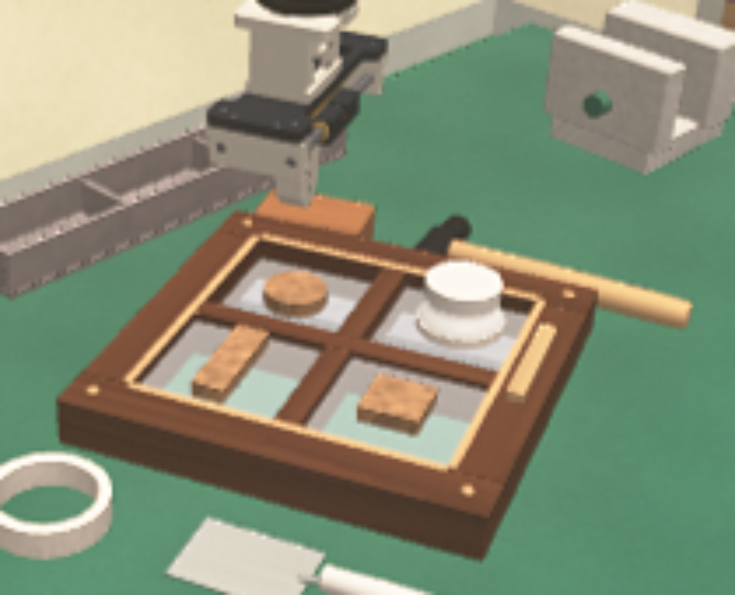

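The round pad reads 0.0537 in both views, so it is bedded and at its stop, below the wood. This sets the true tip height at about TCP + 17 mm. Next, the square pad, with finer steps.

Request:
step_arm:
  series:
    - [[0, -0.025, 0.01, 0, 0], [0, -0.055, 0.022, 0, 0], [0, -0.085, 0.034, 0, 0], [0, -0.115, 0.047, 0, 0], [0, -0.145, 0.059, 0, 0], [0, -0.165, 0.067, -0.01, 0], [0, -0.172, 0.07, -0.025, 0], [0, -0.172, 0.07, -0.04, 0], [0, -0.172, 0.07, -0.05, 0], [0, -0.172, 0.07, -0.05, 0]]

```text
clock: 6.6
position: [0.4653, 0.0017, 0.0555]
ee_rot: [-3.076, -0.625, 0.003]
force: [-0.1, -0.8, -0.3]
width: 0.006
```

```bash
python3 pads.py 9 side; python3 -c "
from h import *
print(R.from_rotvec(observe()['ee_rot']).as_matrix().round(3))"
```

```text
6.6 [0.4653 0.0017 0.0555] [-0.12 -0.76 -0.25]
side round 49 0.0537
side bar 64 0.0639
side square 46 0.0654
[[ 0.921  0.39  -0.001]
 [ 0.39  -0.921  0.002]
 [-0.    -0.002 -1.   ]]
```

View pics/side9.png

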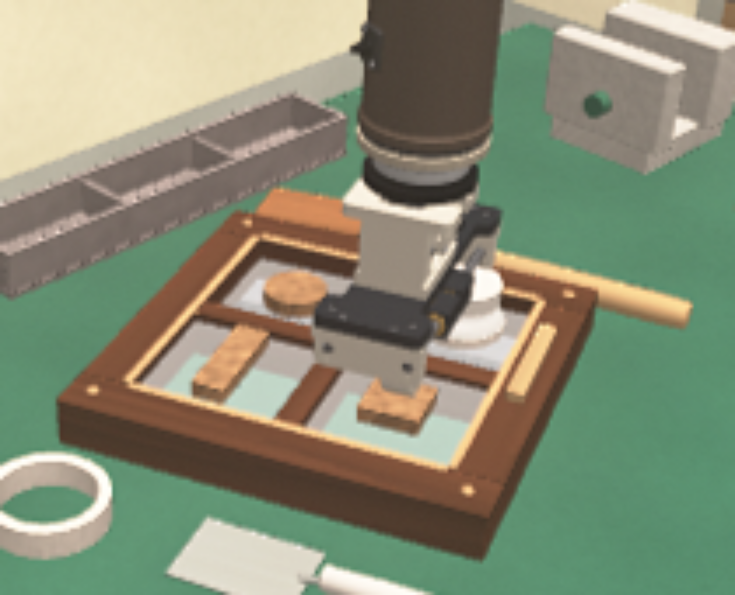

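Request:
step_arm:
  series:
    - [[0, 0.004, 0, 0, 0], [0, 0.004, 0, -0.003, 0], [0, 0.004, 0, -0.006, 0], [0, 0.004, 0, -0.006, 0]]

```text
clock: 6.98
position: [0.4702, 0.0016, 0.0503]
ee_rot: [-3.077, -0.624, 0.001]
force: [0.3, 0.2, 0.1]
width: 0.007
```

```bash
python3 look.py 10 322 214|grep -n "" |head -20; python3 -c "
from h import *
d=np.load('pics/side10.npz');W=cloud('side',d['d']);print(np.median(W[212:218,318:328].reshape(-1,3),0))"
```

```text
1:7.0333 [0.4701 0.0016 0.0504] [0.4  0.93 0.18]
2:196 [0.412 0.08  0.176] [65 61 60]
3:197 [0.412 0.081 0.173] [55 50 46]
4:198 [0.412 0.081 0.171] [54 49 46]
5:199 [0.412 0.08  0.168] [66 61 56]
6:200 [0.414 0.077 0.163] [116 106  96]
7:201 [0.412 0.08  0.163] [156 143 128]
8:202 [0.41  0.081 0.161] [153 141 126]
9:203 [0.415 0.075 0.154] [153 140 125]
10:204 [0.417 0.072 0.149] [152 139 124]
11:205 [0.415 0.074 0.148] [148 136 122]
12:206 [0.416 0.073 0.145] [155 143 128]
13:207 [0.415 0.073 0.142] [158 145 130]
14:208 [0.413 0.076 0.142] [151 139 124]
15:209 [0.416 0.072 0.136] [152 139 125]
16:210 [0.417 0.071 0.132] [151 138 125]
17:211 [0.46  0.017 0.083] [144 133 120]
18:212 [0.461 0.015 0.079] [135 124 110]
19:213 [0.469 0.005 0.067] [176 141 111]
20:214 [0.467 0.007 0.066] [232 173 121]
[0.46291051 0.01052602 0.06594018]
```

View pics/side10.png

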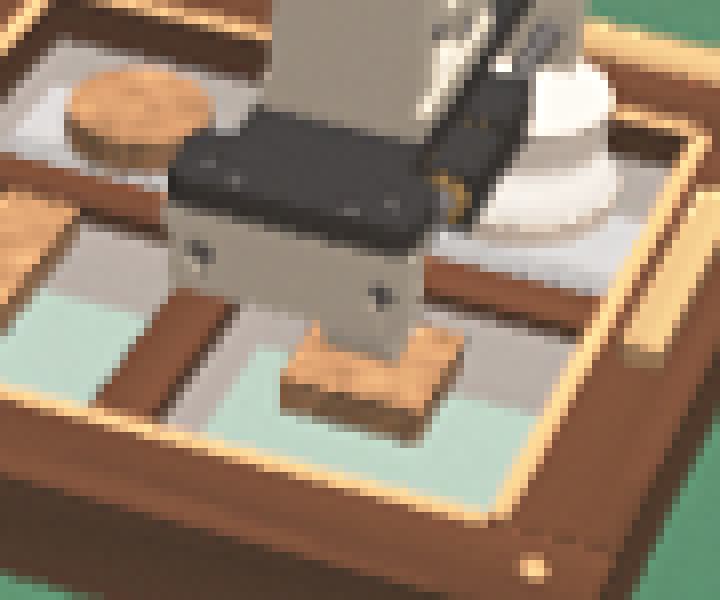

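Request:
step_arm:
  series:
    - [[0, 0, 0, -0.002, 0], [0, 0, 0, -0.004, 0], [0, 0, 0, -0.005, 0], [0, 0, 0, -0.006, 0], [0, 0, 0, -0.006, 0]]

```text
clock: 7.45
position: [0.4704, 0.0017, 0.0445]
ee_rot: [-3.077, -0.624, 0.001]
force: [0.7, -0.1, 0.2]
width: 0.006
```

```bash
python3 pads.py 11 side
```

```text
7.45 [0.4704 0.0017 0.0445] [ 0.66 -0.12  0.24]
side round 53 0.0539
side bar 62 0.0643
side square 31 0.0609
```

Request:
step_arm:
  series:
    - [[0, 0, 0, -0.001, 0], [0, 0, 0, -0.002, 0], [0, 0, 0, -0.0025, 0], [0, 0, 0, -0.0025, 0]]

```text
clock: 7.83
position: [0.4703, 0.0016, 0.0419]
ee_rot: [-3.077, -0.624, 0.001]
force: [0.1, 0.1, 1.5]
width: 0.007
```

```bash
python3 pads.py 12 side; python3 pads.py 13 side
```

```text
7.8333 [0.4703 0.0016 0.0419] [0.07 0.07 1.48]
side round 53 0.0538
side bar 67 0.0644
side square 31 0.0584
7.8833 [0.4703 0.0017 0.0419] [0.93 0.17 2.76]
side round 52 0.0536
side bar 67 0.0645
side square 28 0.059
```

Tracks TCP + 16.7 mm. Another 2 mm puts it about 1 mm below flush.

Request:
step_arm:
  series:
    - [[0, 0, 0, -0.001, 0], [0, 0, 0, -0.002, 0], [0, 0, 0, -0.002, 0]]

```text
clock: 8.18
position: [0.4703, 0.0017, 0.0398]
ee_rot: [-3.077, -0.624, 0.001]
force: [0.1, 1.0, 1.8]
width: 0.005
```

```bash
python3 pads.py 14 side; python3 pads.py 15 side
```

```text
8.1833 [0.4703 0.0017 0.0398] [0.11 0.99 1.81]
side round 51 0.0536
side bar 65 0.0643
side square 31 0.0561
8.2333 [0.4703 0.0016 0.0398] [ 0.45 -0.47  1.96]
side round 54 0.054
side bar 62 0.0646
side square 30 0.0561
```

Request:
step_arm:
  series:
    - [[0, 0, 0, 0.004, 0], [0, 0, 0, 0.02, 0], [0, 0, 0, 0.045, 0], [0, 0, 0, 0.07, 0], [0, 0.03, 0.013, 0.07, 0], [0, 0.06, 0.025, 0.07, 0], [0, 0.09, 0.038, 0.07, 0], [0, 0.115, 0.048, 0.07, 0], [0, 0.119, 0.05, 0.07, 0], [0, 0.119, 0.05, 0.07, 0], [0, 0.119, 0.05, 0.07, 0]]

```text
clock: 9.2
position: [0.5882, 0.0514, 0.1092]
ee_rot: [-3.077, -0.624, 0.004]
force: [-1.1, -0.2, -0.4]
width: 0.01
```

```bash
python3 pads.py 16 side top; python3 -c "
from h import *
print(R.from_rotvec(observe()['ee_rot']).as_matrix().round(3))"
```

```text
9.2 [0.5882 0.0514 0.1092] [-1.07 -0.23 -0.36]
side round 52 0.0533
side bar 68 0.0642
side square 74 0.0564
top round 0 None
top bar 0 None
top square 0 None
[[ 0.921  0.389 -0.003]
 [ 0.389 -0.921  0.002]
 [-0.002 -0.002 -1.   ]]
```

View pics/side16.png

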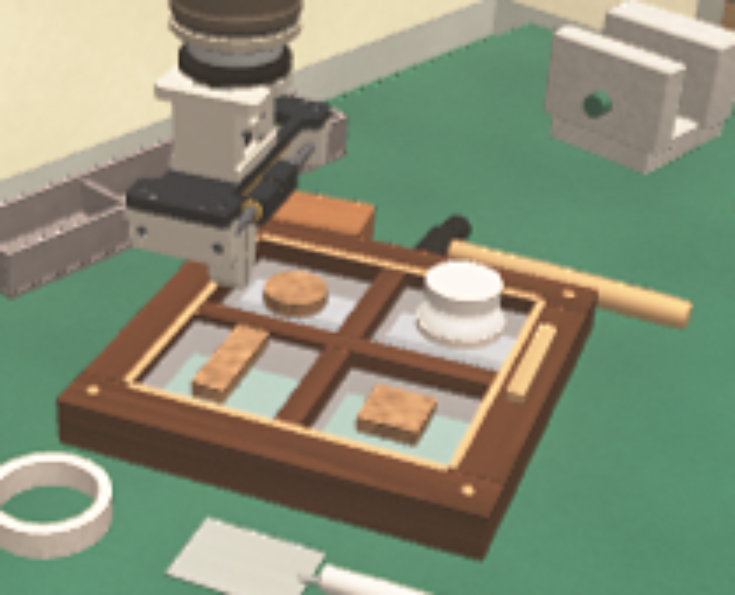

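Request:
step_arm:
  series:
    - [[0, 0.001, 0.0005, -0.02, 0], [0, 0.001, 0.0005, -0.04, 0], [0, 0.001, 0.0005, -0.053, 0], [0, 0.001, 0.0005, -0.056, 0], [0, 0.001, 0.0005, -0.056, 0]]

```text
clock: 9.72
position: [0.5875, 0.0506, 0.053]
ee_rot: [-3.077, -0.623, 0.007]
force: [0.0, 0.8, -0.0]
width: 0.006
```

```bash
python3 pads.py 17 side; python3 look.py 18 275 202 | tail -24
```

```text
9.7167 [0.5875 0.0506 0.053 ] [ 0.    0.83 -0.04]
side round 46 0.0536
side bar 47 0.0648
side square 70 0.0565
186 [0.519 0.121 0.17 ] [131 120 110]
187 [0.518 0.121 0.168] [165 153 137]
188 [0.517 0.122 0.166] [163 151 136]
189 [0.518 0.121 0.163] [163 151 135]
190 [0.52  0.119 0.158] [158 146 131]
191 [0.522 0.118 0.154] [157 145 129]
192 [0.519 0.12  0.154] [157 145 130]
193 [0.522 0.117 0.148] [157 145 130]
194 [0.521 0.118 0.146] [155 144 128]
195 [0.523 0.116 0.142] [156 144 129]
196 [0.522 0.117 0.14 ] [158 146 131]
197 [0.521 0.118 0.138] [145 135 121]
198 [0.574 0.067 0.088] [142 132 119]
199 [0.575 0.065 0.084] [131 122 109]
200 [0.585 0.057 0.073] [175 140 111]
201 [0.591 0.05  0.063] [236 180 124]
202 [0.586 0.055 0.065] [223 164 116]
203 [0.582 0.059 0.066] [208 152 108]
204 [0.58  0.061 0.064] [218 158 112]
205 [0.576 0.064 0.065] [230 172 121]
206 [0.574 0.066 0.064] [222 163 116]
207 [0.569 0.071 0.065] [216 158 112]
208 [0.567 0.073 0.064] [211 153 108]
209 [0.563 0.077 0.065] [176 130  92]
```

View pics/side18.png

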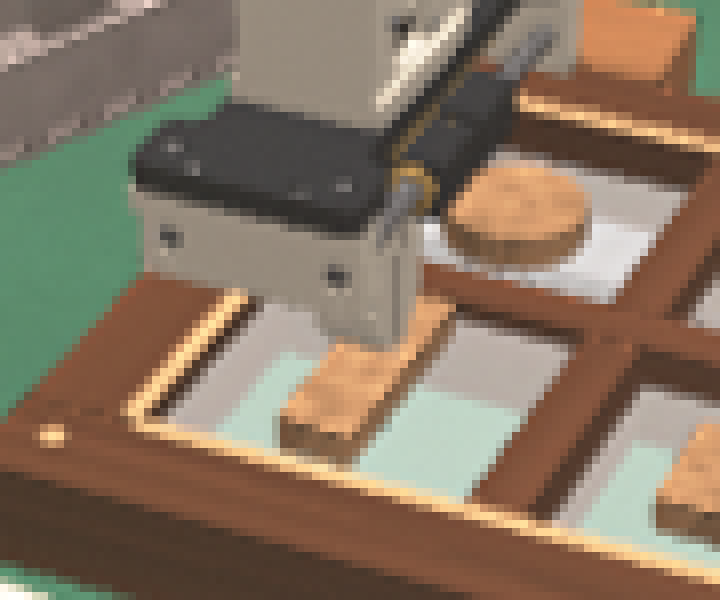

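Request:
step_arm:
  series:
    - [[0, 0.0015, 0.001, 0, 0], [0, 0.0015, 0.001, -0.001, 0], [0, 0.0015, 0.001, -0.003, 0], [0, 0.0015, 0.001, -0.005, 0], [0, 0.0015, 0.001, -0.007, 0], [0, 0.0015, 0.001, -0.008, 0], [0, 0.0015, 0.001, -0.009, 0], [0, 0.0015, 0.001, -0.009, 0]]

```text
clock: 10.48
position: [0.5905, 0.0521, 0.0454]
ee_rot: [-3.077, -0.623, 0.002]
force: [0.6, 0.4, 0.5]
width: 0.008
```

```bash
python3 pads.py 19 side
```

```text
10.4833 [0.5905 0.0521 0.0454] [0.62 0.4  0.48]
side round 50 0.0539
side bar 36 0.0621
side square 76 0.0564
```

View pics/side19.png

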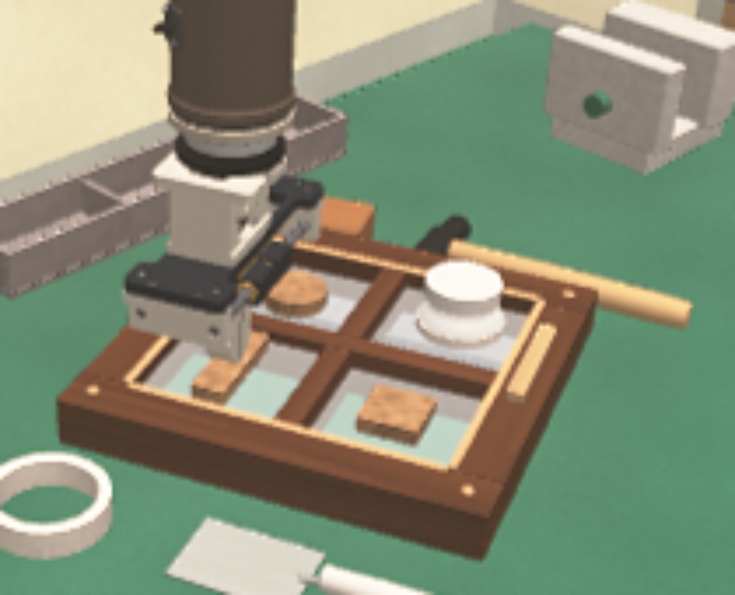

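Request:
step_arm:
  series:
    - [[0, -0.0005, 0, -0.001, 0], [0, -0.0005, 0, -0.002, 0], [0, -0.0005, 0, -0.003, 0], [0, -0.0005, 0, -0.0035, 0], [0, -0.0005, 0, -0.0035, 0]]

```text
clock: 10.95
position: [0.5905, 0.0521, 0.042]
ee_rot: [-3.077, -0.623, 0.001]
force: [1.8, -0.0, 3.0]
width: -0.0
```

```bash
python3 pads.py 20 side
```

```text
10.95 [0.5905 0.0521 0.042 ] [ 1.85 -0.03  2.95]
side round 48 0.0539
side bar 35 0.0582
side square 70 0.0567
```

Request:
step_arm:
  series:
    - [[0, 0, 0, -0.001, 0], [0, 0, 0, -0.002, 0], [0, 0, 0, -0.002, 0]]

```text
clock: 11.25
position: [0.5905, 0.0521, 0.0398]
ee_rot: [-3.077, -0.623, 0.001]
force: [1.5, -0.3, 2.4]
width: 0.006
```

```bash
python3 pads.py 21 side
```

```text
11.25 [0.5905 0.0521 0.0398] [ 1.47 -0.29  2.38]
side round 42 0.0536
side bar 31 0.0561
side square 74 0.0565
```

The bar now reads 0.0561. I'll lift straight up, then move well clear.

Request:
step_arm:
  series:
    - [[0, 0, 0, 0.004, 0], [0, 0, 0, 0.02, 0], [0, 0, 0, 0.045, 0], [0, 0, 0, 0.075, 0], [0, 0, 0, 0.11, 0], [0, 0, 0, 0.15, 0], [0, -0.03, -0.03, 0.17, 0], [0, -0.05, -0.06, 0.17, 0], [0, -0.07, -0.09, 0.17, 0], [0, -0.09, -0.12, 0.17, 0], [0, -0.11, -0.15, 0.17, 0], [0, -0.13, -0.18, 0.17, 0], [0, -0.15, -0.21, 0.17, 0], [0, -0.17, -0.24, 0.17, 0], [0, -0.19, -0.27, 0.17, 0], [0, -0.21, -0.3, 0.17, 0], [0, -0.23, -0.33, 0.17, 0], [0, -0.25, -0.36, 0.17, 0], [0, -0.25, -0.36, 0.17, 0], [0, -0.25, -0.36, 0.17, 0]]

```text
clock: 12.97
position: [0.3386, -0.3089, 0.2095]
ee_rot: [-3.078, -0.616, 0.003]
force: [0.4, 0.4, -0.4]
width: 0.006
```

```bash
python3 pads.py 22 side top
python3 - <<'E'
from h import *
for n in("side","top"):
    z=np.load(f"pics/{n}22.npz");W=cloud(n,z["d"]);p=z["p"]
    x=W[...,0]-.5546;y=W[...,1]+.0329;c,s=np.cos(np.radians(22.7)),np.sin(np.radians(22.7))
    a=c*x+s*y;b=-s*x+c*y
    m=(abs(a)<.155)&(abs(b)<.155)&((abs(a)<.007)|(abs(b)<.007)|(abs(b)>.13))&(p.max(2)<130)&(W[...,2]>.04)&(W[...,2]<.075)
    print(n,m.sum(),np.median(W[m][:,2]))
E
```

```text
12.9667 [ 0.3386 -0.3089  0.2095] [ 0.42  0.37 -0.39]
side round 53 0.0539
side bar 65 0.0568
side square 72 0.0562
top round 172 0.0536
top bar 153 0.0567
top square 180 0.0566
side 1411 0.05767038687795423
top 4879 0.05780159002505192
```

View pics/side22.png

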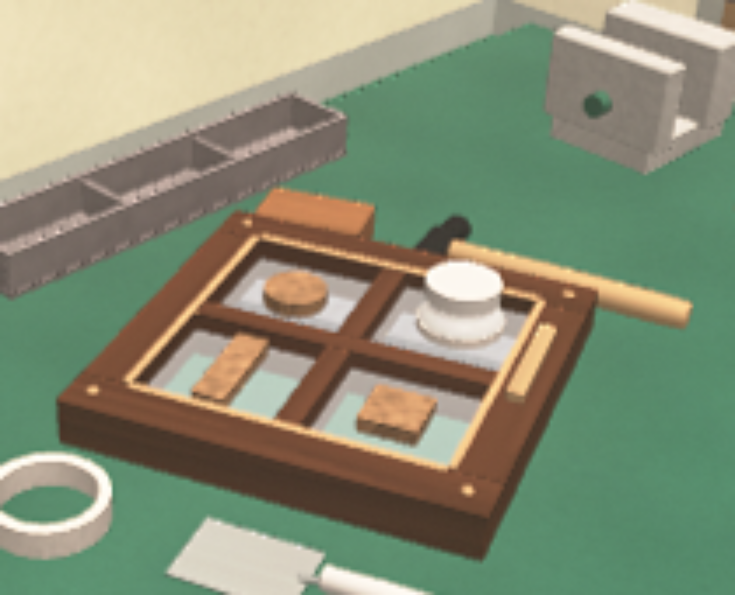

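View pics/top22.png

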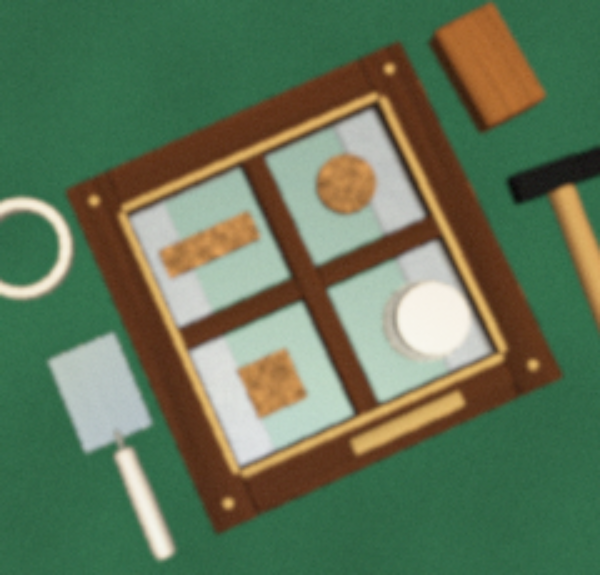

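In both views all three pads lie below the wood (0.0578): round 0.0537, square 0.0564, bar 0.0567. The tin, bead and bench things look as they did at the start, and the hand is clear.

```bash
python3 -c "
from cell import arm,observe
print(observe()['force'].round(1));print(arm.sign_off())"
```

```text
[ 0.6  1.2 -0.1]
the job is handed in; nothing more can be done
None
```

I pressed the three pads down with shut fingertips in the order round, square, bar, and handed the job in at about 13 s with the hand clear. In the last images all three sit below the sash wood. The tin, bead and bench items look where they started.

| Item | Height above bench (two views agree within 0.4 mm) | Below the wood |
|---|---|---|
| Sash wood | 57.7 mm | – |
| Round pad | about 53.7 mm | about 4 mm |
| Square pad | about 56.4 mm | about 1.3 mm |
| Bar pad | about 56.7 mm | about 1 mm |

- **Round pad went too deep:** it ended at the soft stop, about 12 mm down instead of 8. I sent the last press steps without looking between them. Force readings peaked at about 9 N on that pad, and stayed at about 3 N or less on the other two.
- **Tool height disagreed with the description:** contact showed the real fingertips about 17 mm above the reported tool centre, where the description puts them 14 mm below it. I used the measured contact height for the square and the bar.

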